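# Turn a gear unit's lifting eye into line with a bar

### The arm

A 6-joint arm with a two-finger parallel gripper is mounted at the origin on the work surface. World frame = base frame: x ahead of the robot, y to its left, z up, the work surface at z = 0. Lengths are in m, angles in rad, forces in N, time in s.
With the tool pointing down it reaches from about 0.325 to 0.875 m from the base axis. Payload 4.4 kg.
Tool frame: the origin (TCP) lies between the finger pads; the fingertips stand 11 mm ahead of it and the grasp point (between the pads) lies 8 mm behind it; z points along the fingers, y is the direction in which the jaws open and shut (so a half turn about z gives the same grasp; the last joint's range is limited). The gripper opens to 85 mm and grips with 20 to 120 N. Pads are 22 mm wide; open, the fingers measure 114 mm over their backs; the gripper's body (76 mm by 85 mm) begins 54 mm behind the grasp point. The pads swing forward as they close: fully open they stand 13 mm farther back than shut.
Start: joints at [-0.15, 0.207, 1.542, -0, 1.393, -0.15], TCP at [0.575, -0, 0.242] pointing down, gripper open.
Joint ranges: [-2.73, 2.73], [-0.86, 2.22], [0.23, 2.46], [-1.11, 4.25], [0.08, 2.63], [-2.82, 2.82]. Speed limits (rad/s): [2.79, 2.79, 3.14, 3.14, 3.14, 3.14].

### API

Orientations are given as a unit quaternion [x, y, z, w].
In Python, from plant import manip, imaging, sign_off gives the robot as it stands.
- The arm moves only by the tool carry_out, never from a script. Its argument "rows" is a list of rows, each a list of 5 numbers: the gripper command: -1 is shut, 1 is fully open, values between are in proportion, then the shift along the tool's x, y, z in units of 12 cm (1.0 is 12 cm), then the turn about the tool's z in units of 30 degrees (1.0 is 30 degrees). In form: [[grip, tx, ty, tz, spin], ...]. A call has exactly 8 rows; each row is the pose to reach, as a shift and turn from the pose measured when the call began, along the tool's axes at that moment; what a row does not reach only later rows make up. A row lasts 1/12 s, in which the tool goes at most 41.7 mm and 7.16 degrees, less where a joint would pass 70% of its speed; a pose out of reach is approached as far as the arm can. A call with a number of a shift or a turn outside -1 to 1 is refused whole. A call with a gripper value outside its range is refused whole. The fingers move at their own pace and stop on an object; "squeeze" is the grip in N (left out, the last holds). Time passes only in rows, so rows that repeat a pose let the fingers close, or fill a call up. It gives the time, the measured TCP pose, the force and the opening at its end, in the units of the state.
- manip.state(): the state, without advancing time (a new reading comes with each control period).
- imaging.get_image(name): name is "scene" or "side" or "wrist"; returns a dict with "pixels" (480x640x3 uint8, red, green, blue), "K" (3x3 intrinsics, pixels), "k1" (the pictures are not rectified: a ray, as slopes to the right and down, at radius r is drawn at 1 + k1 r^2 times it, then the intrinsics apply), "eye" and "attitude" of the camera in the world; the wrist camera has in their place "hand_eye" (4x4, takes a point from camera to tool coordinates, whose origin is the TCP and whose axes are the flange's). Camera axes: x right, y down, z forward; pixel columns grow to the right and rows downward; lengths in m; the calibration is good to about 2 mm. A picture is of the moment at which its call begins: read the wrist's pose just before it. There is no depth.
- sign_off(): hands the job in, once; it reports no verdict.
The state is a dict: "clock": time; "joints": joint angles; "joint_velocities": joint speeds; "tau": joint torques, N m; "tcp_pos": TCP position; "eef_rot": TCP orientation; "force": force on the tool from outside, world axes, zero at the start; "wrist_torque": the same for the moment, N m; "opening": finger opening in m.
Only numpy, scipy, OpenCV 4.12 (cv2) and the standard library are available. Lean on these libraries where they do the work, as an engineer would, in place of code of your own. Each camera call takes 0.05 s, during which the arm holds its last target.

### The job

The lifting eye on top of the grey gear unit stands askew and must be brought into line before the unit is slung. Take the thin steel bar from its wooden rest, slide it through the eye's loop and with it turn the eye clockwise (seen from above) until the ring stands in line with the unit's output shaft. Then draw the bar out, leaving the eye so, and lay the bar back in the middle of its rest.

Things in the scene. Friction and masses are not known exactly. Their poses are not given: they have to be found in the camera images.
- eye (a joint): turn of the eye about its upright screw axis, rad, growing clockwise from above: starts at 0 to 0.5, ring in line with the shaft at 1.30, can be overturned to 2.4. 0.25 N m dry friction: stays where left, does not rise or sink. The 16 mm bar has slack: aimed through the loop's middle it swings about 54 degrees from the loop's x axis, either way, before it bears on both sides of the ring and carries the eye along.
- loop (a point): centre of the upright steel ring of the eye, on its turning axis: 40 mm inside, 76 outside, 18 mm round stock; 50 mm above the top of the fixed grey casing (120 x 150, 80 high, foot 150 x 180, shaft out to the left), 130 above the bench. Own x: level, square to the ring, away from the robot (and to its left at the start; at 1.30 rad square to the shaft); z up. Not the like eye on the round weight.
- bar_mid (a point): middle of the thin straight steel bar: round, 16 mm thick, 260 mm long, about 0.4 kg, both ends alike. Own x axis along the bar. It lies level in its rest, its axis 45 mm above the bench, with free space round its middle for fingers. (The 48 mm thick tube of the same length in the other, identical rest does not fit the loop.)
- rest: wooden rest of the thin bar, fixed to the bench, to the robot's right or left; origin at the centre of its underside, own x axis along the bar lying in it, z up. Board 200 x 60 x 12 mm; two V-notched uprights, 18 mm thick, 85 mm either side of the middle; V mouth 56 mm wide, 62 mm above the bench; the bar's axis lies 45 mm above the bench.
Not all that is in view belongs to the job. What is shaped like the rest but purple is not meant.

How it is judged:
By the outcome, as a careful person would: the job done as asked, in the order asked, and still so for the second after the job is handed in, with the robot touching nothing.
It also fails if it takes over 72 s, if anything falls off the work surface, if the arm or the gripper's body presses on something with over 40 N, if the wrist force passes 120 N, or if a joint passes its speed limit or range.

## Working session

There is one attempt and no reset: what is moved stays moved. The work goes in short steps, Python scripts to look and compute and a tool call to move; the robot and the scene stay as the last step left them, time stands still between calls to the robot, and variables do not carry over. Pictures are saved under pics/ and viewed, and the job is handed in when it is done.

Besides the shell and the picture viewer there is one more tool, called after "Call:" by a JSON object that holds its "api" and its "payload", one argument or row to a line. carry_out: Moves the arm, as the interface text tells. Shifts and turns lie within -1 to 1; 1 stands for 12 cm of shift or 30 degrees of turn. Its arguments: {"type":"object","properties":{"rows":{"type":"array"},"squeeze":{"type":"number"}},"required":["rows"]}

```bash
mkdir -p pics; ls; cat > h.py <<'E'
import numpy as np, cv2
from plant import manip, imaging, sign_off
from scipy.spatial.transform import Rotation as R
def grab(n,f):
    s=manip.state(); d=imaging.get_image(n); cv2.imwrite('pics/'+f+'.png',d['pixels'][:,:,::-1]); np.save('pics/'+f+'.npy',dict(d=d,s=s),allow_pickle=True); return d,s
def load(f):
    o=np.load('pics/'+f+'.npy',allow_pickle=True).item(); return o['d'],o['s']
E
python3 - <<'E'
from h import *
for n in ['scene','side','wrist']:
    d,s=grab(n,n+'0'); print(n,d['K'],d['k1'],d.get('eye'),d.get('attitude'),d.get('hand_eye'))
print(s)
E
```

```text
pics
scene [[512.97272517   0.         320.8318028 ]
 [  0.         512.97272517 241.79539548]
 [  0.           0.           1.        ]] -0.1354081476941084 [0.89442318 0.37526727 0.95139304] [ 0.41514145  0.86129125 -0.26376277 -0.12753101] None
side [[577.82630455   0.         323.63428732]
 [  0.         577.82630455 241.54190468]
 [  0.           0.           1.        ]] -0.0709961528499327 [0.30267088 1.06391846 0.69264135] [-0.06270523  0.86156575 -0.50206696  0.04124662] None
wrist [[349.77172403   0.         314.46608993]
 [  0.         349.77172403 238.99517907]
 [  0.           0.           1.        ]] -0.02447725983445879 None None [[ 1.00388658e-03 -9.62365721e-01 -2.71755793e-01  6.95505531e-02]
 [ 9.99999364e-01  1.10562059e-03 -2.21247952e-04 -3.63311536e-04]
 [ 5.13380244e-04 -2.71755398e-01  9.62366219e-01 -1.32724598e-01]
 [ 0.00000000e+00  0.00000000e+00  0.00000000e+00  1.00000000e+00]]
{'clock': 0.1, 'joints': array([-1.50517571e-01,  2.07371929e-01,  1.54285652e+00,  3.31424104e-05,
        1.39350820e+00, -1.50480766e-01]), 'joint_velocities': array([-0.0012283 , -0.00074709, -0.00294624, -0.00136789, -0.0002733 ,
       -0.00030496]), 'tau': array([-6.50861111e-04, -3.84093010e+01, -2.92548752e+01, -2.51638894e-04,
        4.84987657e-03,  7.72491080e-05]), 'tcp_pos': array([5.74317706e-01, 9.21255958e-05, 2.41199227e-01]), 'eef_rot': array([ 7.07121466e-01,  7.07091283e-01, -6.22665935e-04, -8.72769624e-04]), 'force': array([ 0.68431755, -0.38310282,  0.56874455]), 'wrist_torque': array([ 0.07452139, -0.00516315,  0.02726471]), 'opening': 0.08538836215852473}
```

View pics/scene0.png

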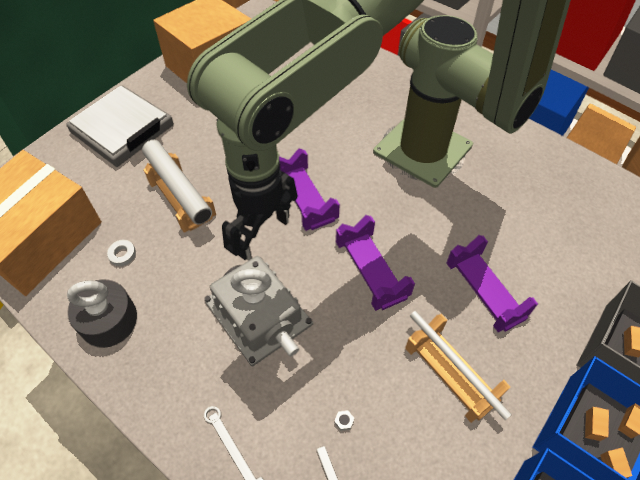

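View pics/side0.png

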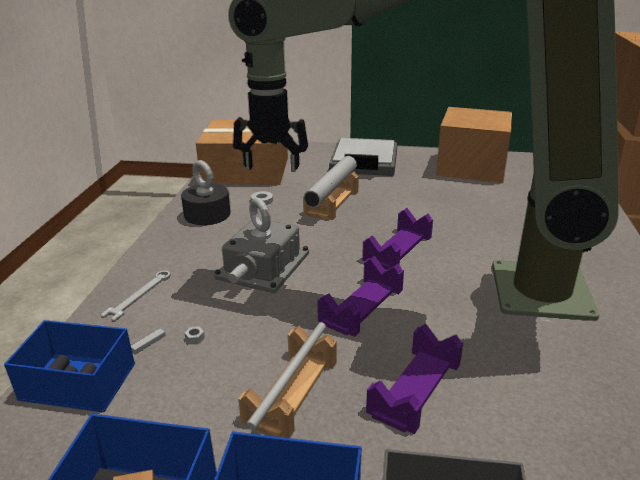

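View pics/wrist0.png

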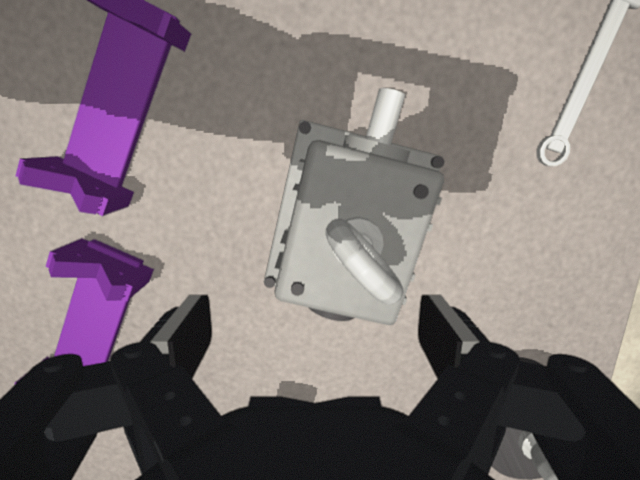

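```bash
cat >> h.py <<'E'
def cam(d,s=None):
    if d.get('eye') is not None: return R.from_quat(d['attitude']).as_matrix(), np.array(d['eye'])
    H=np.array(d['hand_eye']); Rt=R.from_quat(s['eef_rot']).as_matrix()
    return Rt@H[:3,:3], Rt@H[:3,3]+s['tcp_pos']
def rays(d,s,px):
    Rc,c=cam(d,s); p=cv2.undistortPoints(np.array(px,float).reshape(-1,1,2),d['K'],np.array([d['k1'],0,0,0.]),None,None,None,(3,100,1e-12))[:,0] if False else cv2.undistortPoints(np.array(px,float).reshape(-1,1,2),d['K'],np.array([d['k1'],0,0,0.]))[:,0]
    v=np.c_[p,np.ones(len(p))]@Rc.T; return c,v/np.linalg.norm(v,axis=1)[:,None]
def onplane(f,px,z):
    d,s=load(f); c,v=rays(d,s,px); return c+v*((z-c[2])/v[:,2])[:,None]
def proj(f,P):
    d,s=load(f); Rc,c=cam(d,s); q=(np.atleast_2d(P)-c)@Rc
    return cv2.projectPoints(q,np.zeros(3),np.zeros(3),d['K'],np.array([d['k1'],0,0,0.]))[0][:,0]
def tri(obs):
    A=np.zeros((3,3));b=np.zeros(3);L=[]
    for f,px in obs:
        d,s=load(f); c,v=rays(d,s,[px]); M=np.eye(3)-np.outer(v[0],v[0]); A+=M;b+=M@c;L.append((c,M))
    x=np.linalg.solve(A,b); return x,[np.linalg.norm(M@(x-c)) for c,M in L]
def crop(f,x,y,w,h,k,o):
    I=cv2.imread('pics/'+f+'.png')[y:y+h,x:x+w]; cv2.imwrite('pics/'+o+'.png',cv2.resize(I,None,fx=k,fy=k,interpolation=cv2.INTER_CUBIC))
E
python3 - <<'E'
from h import *
crop('scene0',390,295,130,130,5,'c1'); crop('side0',225,310,130,130,5,'c2')
crop('scene0',195,245,130,120,5,'c3'); crop('wrist0',250,70,200,260,2.3,'c4')
E
```

```text
(no output)
```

View pics/c1.png

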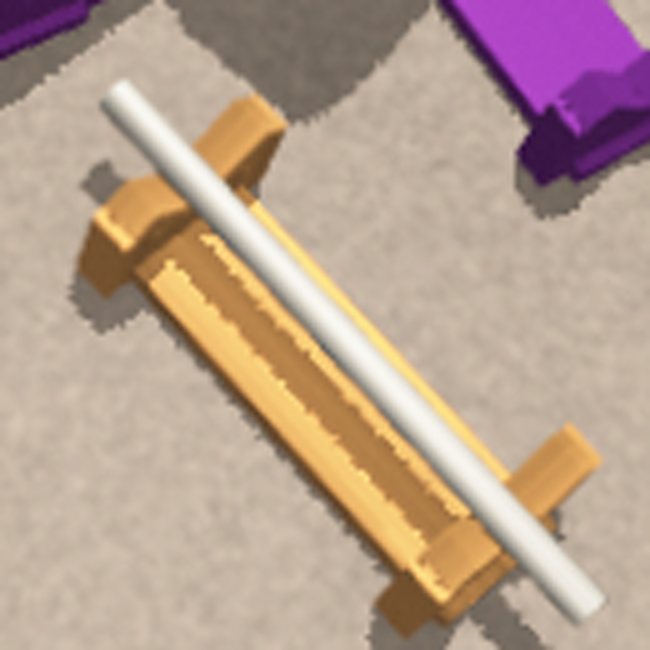

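View pics/c2.png

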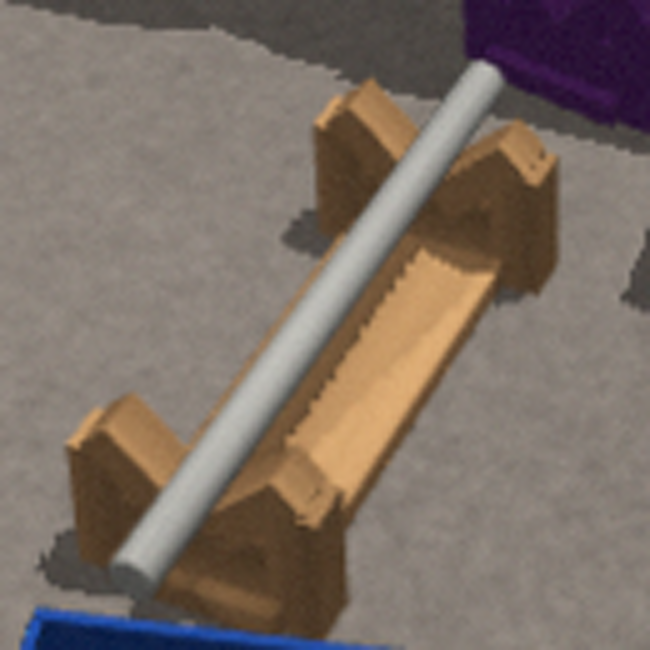

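View pics/c3.png

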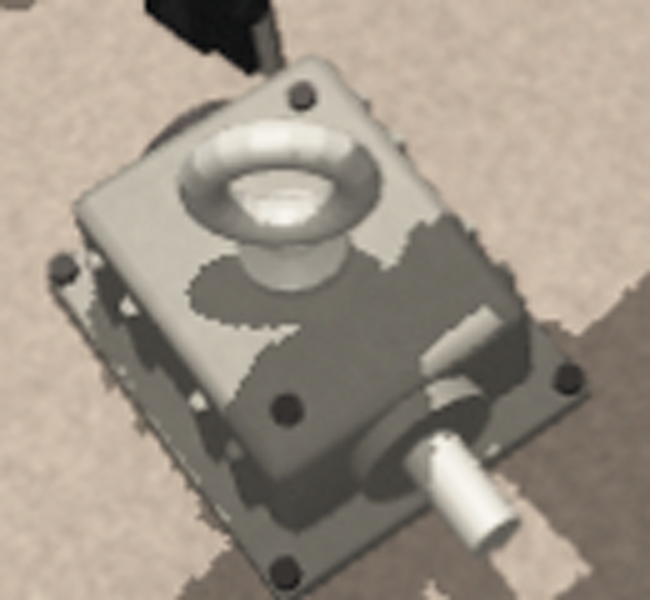

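View pics/c4.png

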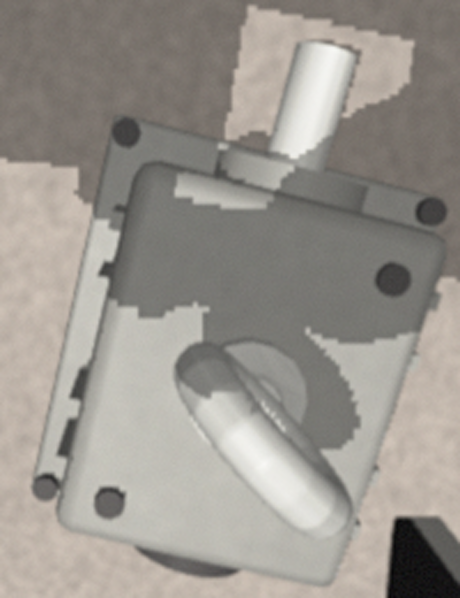

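```bash
python3 - <<'E'
from h import *
np.set_printoptions(precision=4,suppress=True)
b=onplane('scene0',[(413.6,314),(507.6,416)],.045); print('bar scene',b,np.linalg.norm(b[1]-b[0]),b.mean(0))
b2=onplane('side0',[(225+488/5,310+78/5),(225+133/5,310+577/5)],.045); print('bar side',b2,np.linalg.norm(b2[1]-b2[0]),b2.mean(0))
for q in (b,b2): print(np.degrees(np.arctan2(*(q[1]-q[0])[[1,0]])))
w=lambda p:(250+p[0]/2.3,70+p[1]/2.3)
# casing top edges
t=onplane('wrist0',[w(p) for p in [(150,165),(437,240),(65,522),(330,583)]],.08); print('top',t)
print(np.linalg.norm(t[0]-t[1]),np.linalg.norm(t[2]-t[3]),np.linalg.norm(t[0]-t[2]),np.linalg.norm(t[1]-t[3]),t.mean(0))
sc=lambda p:(195+p[0]/5,245+p[1]/5)
t2=onplane('scene0',[sc(p) for p in [(275,478),(75,205),(318,60),(527,325)]],.08); print('top sc',t2,t2.mean(0))
# foot bolts z~.0
f=onplane('wrist0',[w(p) for p in [(126,132),(430,211),(45,487)]],.016); print('bolts',f)
print('dir long', [np.degrees(np.arctan2(*v[[1,0]])) for v in (t[0]-t[2],t[1]-t[3],f[0]-f[2])],'dir short',[np.degrees(np.arctan2(*v[[1,0]])) for v in (t[1]-t[0],t[3]-t[2],f[1]-f[0])])
print('loop',tri([('scene0',sc((281,182))),('wrist0',w((264,440)))]))
print('loop3',tri([('scene0',sc((281,182))),('wrist0',w((264,440))),('side0',(259.5,216))]))
e=onplane('wrist0',[w((192,362)),w((335,520))],.14); print(e,np.linalg.norm(e[1]-e[0]))
e=onplane('scene0',[sc((180,190)),sc((382,180))],.13);print(e,np.linalg.norm(e[1]-e[0]))
E
python3 -c "
from h import *
crop('side0',200,180,130,120,5,'c5')"
```

```text
bar scene [[0.4348 0.2427 0.045 ]
 [0.5005 0.4892 0.045 ]] 0.25515330149251825 [0.4676 0.366  0.045 ]
bar side [[0.4346 0.2392 0.045 ]
 [0.5018 0.4887 0.045 ]] 0.258409279738927 [0.4682 0.3639 0.045 ]
75.07532408463457
74.9181071874065
top [[ 0.5741  0.0687  0.08  ]
 [ 0.678   0.0428  0.08  ]
 [ 0.5404 -0.0686  0.08  ]
 [ 0.6478 -0.0956  0.08  ]]
0.10707611658797678 0.11077703204869123 0.14132595276040277 0.141636776188818 [ 0.6101 -0.0132  0.08  ]
top sc [[ 0.684   0.0432  0.08  ]
 [ 0.6492 -0.0956  0.08  ]
 [ 0.54   -0.0663  0.08  ]
 [ 0.5785  0.0753  0.08  ]] [ 0.6129 -0.0109  0.08  ]
bolts [[ 0.5638  0.082   0.016 ]
 [ 0.6963  0.0495  0.016 ]
 [ 0.5239 -0.0804  0.016 ]]
dir long [np.float64(76.21148543065699), np.float64(77.70830126820726), np.float64(76.20499199694872)] dir short [np.float64(-13.986296551019226), np.float64(-14.115456637937584), np.float64(-13.810968520450295)]
loop (array([ 0.61  , -0.0141,  0.1346]), [np.float64(0.0005006449223890747), np.float64(0.0005006449223889661)])
loop3 (array([ 0.6099, -0.016 ,  0.1285]), [np.float64(0.0019796709816409888), np.float64(0.0013291578519027646), np.float64(0.0015475276591893326)])
[[ 0.5868  0.0119  0.14  ]
 [ 0.633  -0.0396  0.14  ]] 0.0691733753789004
[[ 0.6342 -0.0426  0.13  ]
 [ 0.5843  0.0128  0.13  ]] 0.07458511106941072
```

View pics/c5.png

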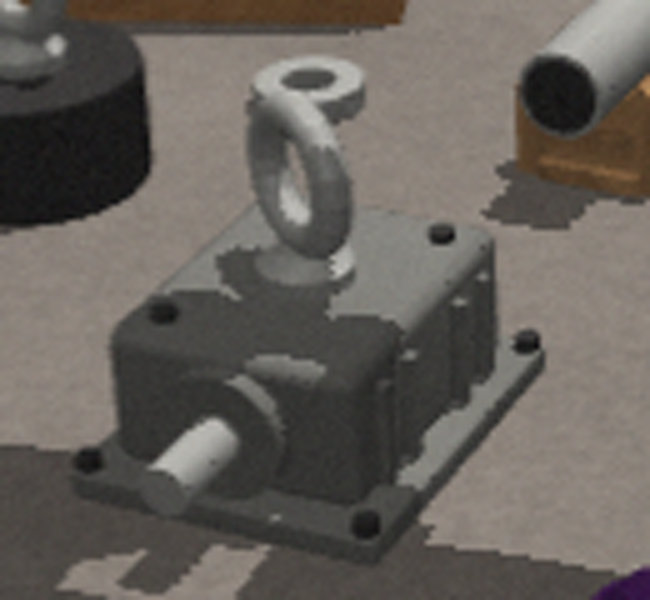

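```bash
python3 - <<'E'
from h import *
np.set_printoptions(precision=4,suppress=True)
s1=lambda p:(390+p[0]/5,295+p[1]/5)
# top end faces, upper upright: outer-left end (97,215)-(130,247); right end (250,97)-(283,127); lower: left (415,562)-(440,597); right (570,427)-(600,462)
t=onplane('scene0',[s1(p) for p in [(97,215),(130,247),(250,97),(283,127),(412,562),(442,600),(570,427),(600,462)]],.062)
print(t,t.mean(0)); a=t[:4].mean(0);b=t[4:].mean(0);print(a,b,np.linalg.norm(a-b),np.degrees(np.arctan2(*(b-a)[[1,0]])))
# board at .012 corners: long edges
print(np.degrees(0))
E
```

```text
[[0.4902 0.2663 0.062 ]
 [0.4934 0.2832 0.062 ]
 [0.4124 0.2861 0.062 ]
 [0.4155 0.303  0.062 ]
 [0.5323 0.4284 0.062 ]
 [0.5377 0.4439 0.062 ]
 [0.4538 0.4501 0.062 ]
 [0.4588 0.4654 0.062 ]] [0.4743 0.3658 0.062 ]
[0.4529 0.2846 0.062 ] [0.4957 0.447  0.062 ] 0.16786031767966778 75.23121924837393
0.0
```

Call:
{"api": "carry_out", "payload": {
  "rows": [
    [1,0.15,-0.04,0,0],
    [1,0.35,-0.1,0,0],
    [1,0.55,-0.16,0,0],
    [1,0.75,-0.2,0,0],
    [1,0.9,-0.25,0,0],
    [1,1,-0.3,0,0],
    [1,1,-0.3,0,0],
    [1,1,-0.3,0,0]
  ]
}}

```text
clock: 0.82
tcp_pos: [0.5382, 0.1201, 0.2413]
eef_rot: [0.707, 0.708, -0.001, -0.001]
force: [-0.6, -0.6, 0.5]
opening: 0.0856
```

Call:
{"api": "carry_out", "payload": {
  "rows": [
    [1,0.15,-0.04,0,0],
    [1,0.35,-0.1,0,0],
    [1,0.55,-0.16,0,0],
    [1,0.75,-0.2,0,0],
    [1,0.9,-0.25,0,0],
    [1,1,-0.3,0,0],
    [1,1,-0.3,0,0],
    [1,1,-0.3,0,0]
  ]
}}

```text
clock: 1.48
tcp_pos: [0.5023, 0.2394, 0.2412]
eef_rot: [0.707, 0.708, -0.001, -0.0]
force: [-0.1, 0.2, -0.2]
opening: 0.0855
```

Call:
{"api": "carry_out", "payload": {
  "rows": [
    [1,0.15,-0.04,0,0],
    [1,0.35,-0.1,0,0.1],
    [1,0.55,-0.16,0,0.2],
    [1,0.75,-0.2,0,0.3],
    [1,0.9,-0.25,0,0.4],
    [1,1,-0.3,0,0.5],
    [1,1,-0.3,0,0.5],
    [1,1,-0.3,0,0.5]
  ]
}}

```text
clock: 2.15
tcp_pos: [0.4668, 0.3582, 0.2409]
eef_rot: [0.793, 0.61, -0.001, 0.001]
force: [0.1, -0.2, -0.3]
opening: 0.0855
```

```bash
python3 - <<'E'
from h import *
d,s=grab('wrist','w1'); print(s['tcp_pos'],s['joints'],R.from_quat(s['eef_rot']).as_matrix())
crop('w1',0,0,640,480,1.2,'w1b')
print(proj('w1',[[.468,.365,.045],[.435,.241,.045],[.501,.489,.045]]))
E
```

```text
[0.46679705 0.35823337 0.24090674] [ 0.50843448  0.23760223  1.50685785 -0.00173695  1.39968226  0.76800417] [[ 2.56374608e-01  9.66576493e-01 -1.39373081e-03]
 [ 9.66572836e-01 -2.56377584e-01 -2.73616374e-03]
 [-3.00203289e-03 -6.45659439e-04 -9.99995285e-01]]
[[314.64173558 207.83215677]
 [314.4017679  327.82540261]
 [314.93566072  60.40577613]]
```

View pics/w1.png

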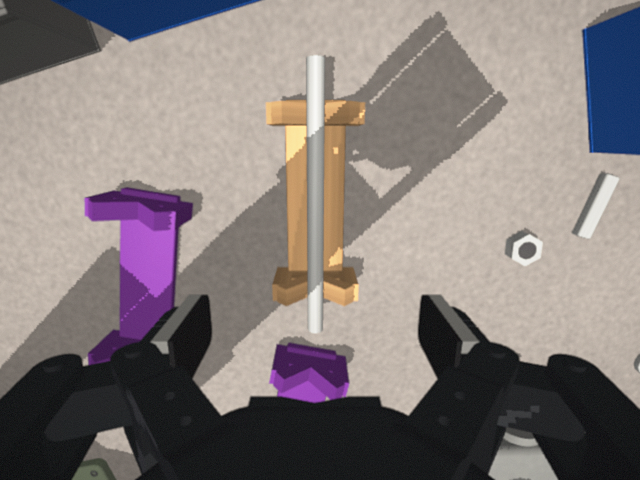

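Call:
{"api": "carry_out", "payload": {
  "rows": [
    [1,0.03,0,0.2,0],
    [1,0.06,0,0.4,0],
    [1,0.06,0,0.6,0],
    [1,0.06,0,0.75,0],
    [1,0.06,0,0.85,0],
    [1,0.06,0,0.95,0],
    [1,0.06,0,1,0],
    [1,0.06,0,1,0]
  ]
}}

```text
clock: 2.87
tcp_pos: [0.4683, 0.3635, 0.1196]
eef_rot: [0.793, 0.609, -0.003, 0.001]
force: [-0.5, -0.6, -0.2]
opening: 0.0852
```

Call:
{"api": "carry_out", "payload": {
  "rows": [
    [1,0,0,0.1,0],
    [1,0,0,0.25,0],
    [1,0,0,0.4,0],
    [1,0,0,0.55,0],
    [1,0,0,0.65,0],
    [1,0,0,0.7,0],
    [1,0,0,0.7,0],
    [1,0,0,0.7,0]
  ]
}}

```text
clock: 3.53
tcp_pos: [0.4685, 0.3635, 0.0361]
eef_rot: [0.793, 0.609, -0.002, 0.001]
force: [-0.0, -0.8, -0.7]
opening: 0.0854
```

```bash
python3 - <<'E'
from h import *
d,s=grab('wrist','w2'); print(s['tcp_pos'],s['force'])
E
```

```text
[0.46852339 0.36347315 0.03607071] [-0.03048241 -0.77500861 -0.6606363 ]
```

View pics/w2.png

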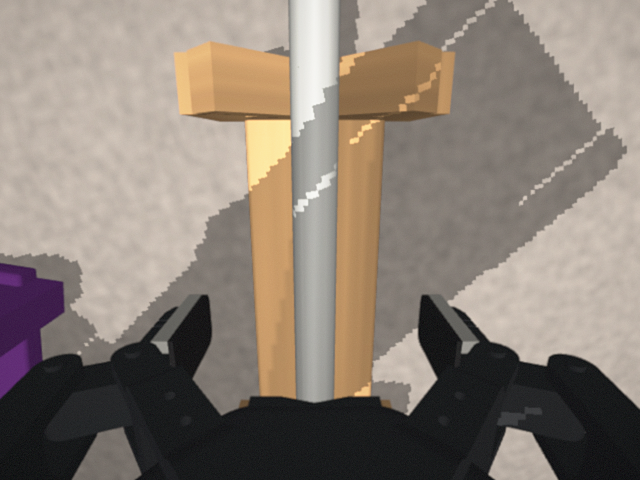

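Call:
{"api": "carry_out", "payload": {
  "rows": [
    [-1,0,0,0,0],
    [-1,0,0,0,0],
    [-1,0,0,0,0],
    [-1,0,0,0,0],
    [-1,0,0,0,0],
    [-1,0,0,0,0],
    [-1,0,0,0,0],
    [-1,0,0,0,0]
  ],
  "squeeze": 100
}}

```text
clock: 4.25
tcp_pos: [0.4687, 0.3639, 0.0372]
eef_rot: [0.793, 0.609, -0.002, 0.001]
force: [-2.7, 0.4, 5.5]
opening: 0.013
```

```bash
python3 - <<'E'
from h import *
s=manip.state(); print(s['opening'],s['force'],s['tcp_pos'],s['eef_rot'])
# upright: inner top edge row 109?, outer; use top edge at z=.062 in w2, far upright outer top edge ends
print(onplane('w2',[(176,52),(453,52),(210,42),(420,42),(190,116),(440,116)],.062))
E
```

```text
0.012958517810513017 [-2.68440861  0.38640559  5.45184623] [0.46868176 0.36390542 0.03715885] [ 7.92996878e-01  6.09223200e-01 -1.66987066e-03  5.05588421e-04]
[[0.45488522 0.46371163 0.062     ]
 [0.52912346 0.44395485 0.062     ]
 [0.46485606 0.46357887 0.062     ]
 [0.52069231 0.44871898 0.062     ]
 [0.45284108 0.44673376 0.062     ]
 [0.52276574 0.42814924 0.062     ]]
```

Call:
{"api": "carry_out", "payload": {
  "rows": [
    [-1,0,0,-0.05,0],
    [-1,0,0,-0.15,0],
    [-1,0,0,-0.3,0],
    [-1,0,0,-0.5,0],
    [-1,0,0,-0.7,0],
    [-1,0,0,-0.9,0],
    [-1,0,0,-1,0],
    [-1,0,0,-1,0]
  ]
}}

```text
clock: 4.92
tcp_pos: [0.4714, 0.3655, 0.1613]
eef_rot: [0.793, 0.609, 0.002, 0.001]
force: [0.4, 1.2, -3.5]
opening: 0.013
```

```bash
cat >> h.py <<'E'
def go(xy,yaw,z=None):
    s=manip.state(); M=R.from_quat(s['eef_rot']).as_matrix(); p=s['tcp_pos']
    t=np.array([xy[0],xy[1],p[2] if z is None else z]); v=M.T@(t-p)/.12
    y=np.degrees(np.arctan2(M[1,0],M[0,0])); dy=(yaw-y+180)%360-180
    print('p',p.round(4),'yaw',y.round(2),'F',s['force'].round(1),'T',s['wrist_torque'].round(2),'t',s['clock'],'open',round(s['opening'],4)); print('units',v.round(3),'spin',round(-dy/30,3))
E
python3 - <<'E'
from h import *
d,s=grab('wrist','w3'); print(s['joints'])
a=np.radians(20);L=.205
g=np.array([.61,-.0145])-L*np.array([np.cos(a),np.sin(a)]); print(g); go(g,200)
E
```

```text
[ 0.5153678   0.32392099  1.56971311 -0.00171324  1.24300169  0.77662162]
[ 0.41736301 -0.08461413]
p [0.47   0.3647 0.1589] yaw 75.06 F [-0.1 -0.3 -3.8] T [ 0.02  0.06 -0.  ] t 4.9667 open 0.0132
units [-3.731e+00  5.410e-01  3.000e-03] spin -4.165
```

View pics/w3.png

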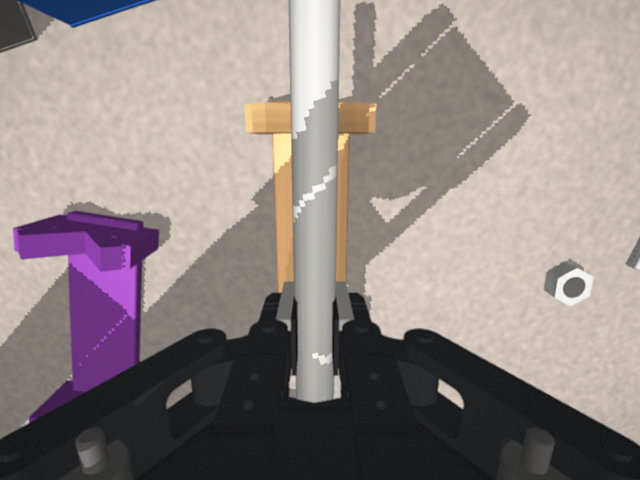

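Call:
{"api": "carry_out", "payload": {
  "rows": [
    [-1,-0.1,0,0,-0.1],
    [-1,-0.25,0,0,-0.25],
    [-1,-0.45,0.05,0,-0.45],
    [-1,-0.65,0.1,0,-0.65],
    [-1,-0.85,0.15,0,-0.85],
    [-1,-1,0.15,0,-1],
    [-1,-1,0.15,0,-1],
    [-1,-1,0.15,0,-1]
  ]
}}

```text
clock: 5.63
tcp_pos: [0.4549, 0.2429, 0.1567]
eef_rot: [0.609, 0.793, -0.002, -0.0]
force: [0.5, 1.1, -3.0]
opening: 0.0133
```

```bash
python3 -c "
from h import *
go([.4174,-.0846],200)"
```

```text
p [0.4549 0.2429 0.1567] yaw 104.91 F [ 0.5  1.1 -3. ] T [ 0.05 -0.    0.02] t 5.6333 open 0.0133
units [-2.557 -1.004  0.007] spin -3.17
```

Call:
{"api": "carry_out", "payload": {
  "rows": [
    [-1,-0.1,0,0,-0.1],
    [-1,-0.25,-0.1,0,-0.25],
    [-1,-0.45,-0.2,0,-0.45],
    [-1,-0.65,-0.25,0,-0.65],
    [-1,-0.85,-0.35,0,-0.85],
    [-1,-0.95,-0.4,0,-1],
    [-1,-0.95,-0.4,0,-1],
    [-1,-0.95,-0.4,0,-1]
  ]
}}

```text
clock: 6.3
tcp_pos: [0.4376, 0.1207, 0.1563]
eef_rot: [0.385, 0.923, -0.001, -0.001]
force: [-0.1, 0.9, -3.5]
opening: 0.0132
```

```bash
python3 -c "
from h import *
go([.4174,-.0846],200)"
```

```text
p [0.4376 0.1207 0.1563] yaw 134.72 F [-0.1  0.9 -3.5] T [-0.02 -0.06 -0.03] t 6.3 open 0.0132
units [-1.097 -1.323  0.003] spin -2.176
```

Call:
{"api": "carry_out", "payload": {
  "rows": [
    [-1,-0.05,-0.05,0,-0.1],
    [-1,-0.15,-0.2,0,-0.25],
    [-1,-0.3,-0.35,0,-0.45],
    [-1,-0.45,-0.5,0,-0.65],
    [-1,-0.55,-0.65,0,-0.85],
    [-1,-0.65,-0.75,0,-1],
    [-1,-0.65,-0.75,0,-1],
    [-1,-0.65,-0.75,0,-1]
  ]
}}

```text
clock: 6.97
tcp_pos: [0.4291, 0.0025, 0.1564]
eef_rot: [0.134, 0.991, -0.0, -0.002]
force: [-0.8, 0.1, -3.6]
opening: 0.013
```

```bash
python3 -c "
from h import *
go([.4174,-.0846],200,.122)"
```

```text
p [0.4291 0.0025 0.1564] yaw 164.55 F [-0.8  0.1 -3.6] T [ 0.03 -0.03  0.01] t 6.9667 open 0.013
units [-0.1   -0.725  0.287] spin -1.182
```

Call:
{"api": "carry_out", "payload": {
  "rows": [
    [-1,-0.02,-0.1,0,-0.1],
    [-1,-0.04,-0.2,0,-0.25],
    [-1,-0.06,-0.35,0.05,-0.45],
    [-1,-0.08,-0.5,0.1,-0.65],
    [-1,-0.1,-0.65,0.2,-0.85],
    [-1,-0.1,-0.72,0.28,-1],
    [-1,-0.1,-0.72,0.28,-1],
    [-1,-0.1,-0.72,0.28,-1]
  ]
}}

```text
clock: 7.63
tcp_pos: [0.4174, -0.0826, 0.1223]
eef_rot: [-0.125, 0.992, 0.001, -0.002]
force: [1.1, 0.1, -3.5]
opening: 0.013
```

Call:
{"api": "carry_out", "payload": {
  "rows": [
    [-1,0,0,0,-0.1],
    [-1,0,0,0,-0.18],
    [-1,0,0,0,-0.18],
    [-1,0,0,0,-0.18],
    [-1,0,0,0,-0.18],
    [-1,0,0,0,-0.18],
    [-1,0,0,0,-0.18],
    [-1,0,0,0,-0.18]
  ]
}}

```text
clock: 8.3
tcp_pos: [0.4175, -0.0825, 0.1224]
eef_rot: [-0.172, 0.985, 0.001, -0.002]
force: [0.2, -1.4, -4.0]
opening: 0.0133
```

```bash
python3 - <<'E'
from h import *
go([.4174,-.0846],200,.122)
grab('scene','s2');grab('side','d2')
crop('s2',150,130,200,180,3.8,'s2c');crop('d2',200,130,200,180,3.8,'d2c')
E
```

```text
p [ 0.4175 -0.0825  0.1224] yaw -160.25 F [ 0.2 -1.4 -4. ] T [ 0.03 -0.05 -0.01] t 8.3 open 0.0133
units [ 0.007 -0.016  0.003] spin -0.008
```

View pics/s2c.png

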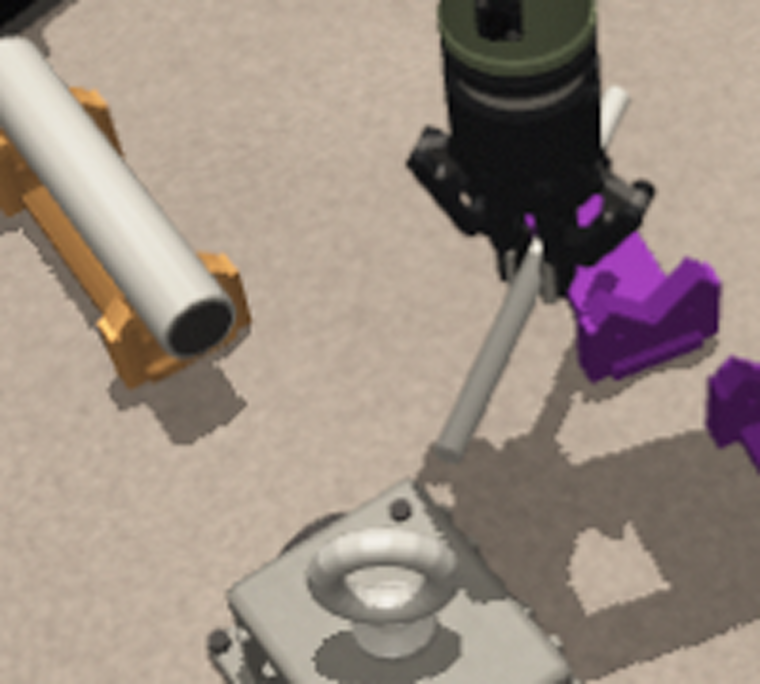

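View pics/d2c.png

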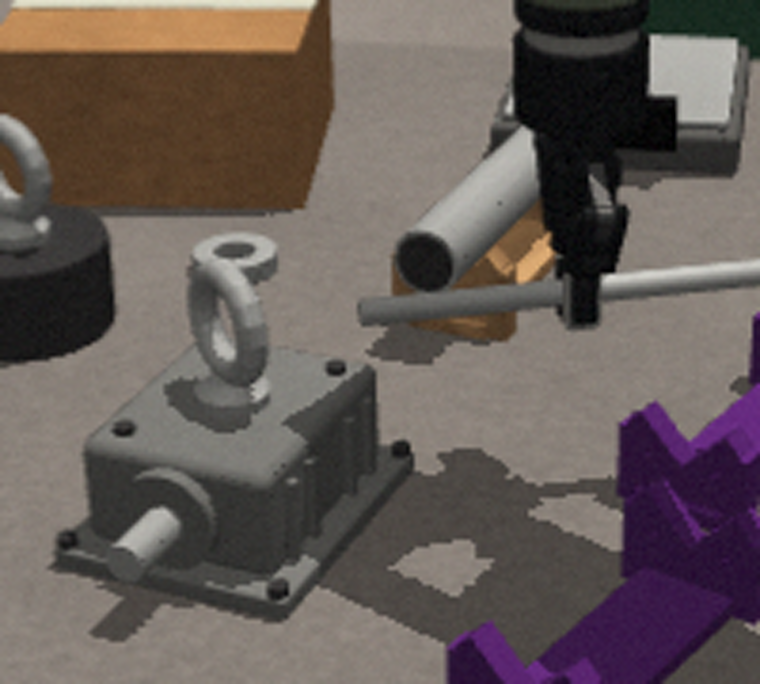

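```bash
python3 - <<'E'
from h import *
np.set_printoptions(precision=4,suppress=True)
print(tri([('s2',(150+449/3.8,130+450/3.8)),('d2',(200+364/3.8,130+312/3.8))]))
print(proj('s2',[.5398,-.0386,.130]),proj('d2',[.5398,-.0386,.130]), (150+449/3.8,130+450/3.8),(200+364/3.8,130+312/3.8))
# loop: ring outer ellipse centres
print(tri([('s2',(150+382/3.8,130+577/3.8)),('d2',(200+229/3.8,130+322/3.8))]))
# predicted ring outline
th=np.linspace(0,2*np.pi,200)
for c in ([.61,-.0145,.13],):
  for f,(ox,oy) in (('s2',(150,130)),('d2',(200,130))):
    I=cv2.imread('pics/'+f+'c.png')
    for r in (.02,.029,.038):
      a=np.radians(-48); P=np.array(c)+r*(np.outer(np.cos(th),[np.cos(a),np.sin(a),0])+np.outer(np.sin(th),[0,0,1]))
      q=((proj(f,P)-[ox,oy])*3.8).astype(np.int32); cv2.polylines(I,[q.reshape(-1,1,2)],True,(0,0,255),1)
    cv2.imwrite('pics/'+f+'o.png',I[200:] if f=='d2' else I[400:])
E
```

```text
(array([ 0.535 , -0.0393,  0.1302]), [np.float64(0.0004847732865591943), np.float64(0.00048477328655911804)])
[[266.7416 250.5798]] [[293.7168 212.0609]] (268.1578947368421, 248.42105263157896) (295.7894736842105, 212.10526315789474)
(array([ 0.6094, -0.0165,  0.1297]), [np.float64(0.00032619699886884637), np.float64(0.0003261969988689179)])
```

View pics/s2o.png

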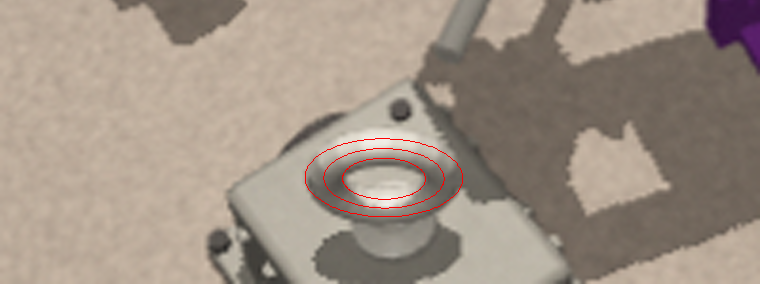

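View pics/d2o.png

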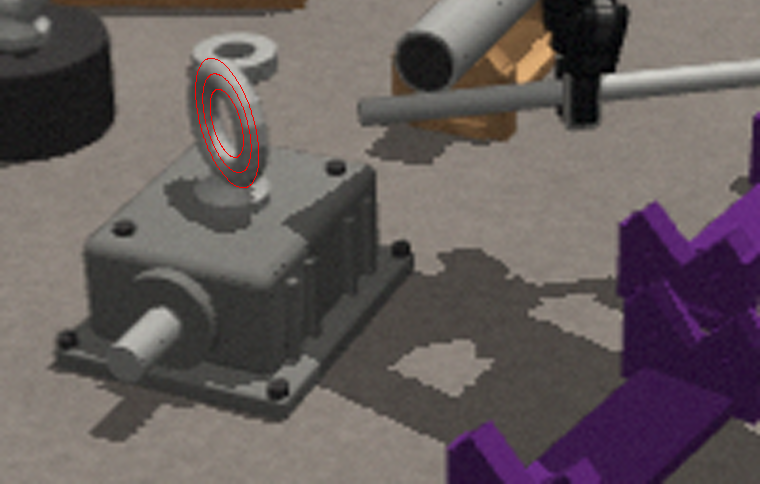

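Call:
{"api": "carry_out", "payload": {
  "rows": [
    [-1,0,-0.02,0,0],
    [-1,-0.1,-0.02,0,0],
    [-1,-0.2,-0.02,0,0],
    [-1,-0.3,-0.02,0,0],
    [-1,-0.4,-0.02,0,0],
    [-1,-0.5,-0.02,0,0],
    [-1,-0.55,-0.02,0,0],
    [-1,-0.55,-0.02,0,0]
  ]
}}

```text
clock: 9.07
tcp_pos: [0.4822, -0.0621, 0.1222]
eef_rot: [-0.172, 0.985, 0.001, -0.002]
force: [-0.2, -0.1, -3.5]
opening: 0.0131
```

```bash
python3 - <<'E'
from h import *
go(np.array([.6095,-.0155])-.075*np.array([np.cos(np.radians(20)),np.sin(np.radians(20))]),200,.122)
grab('scene','s3');grab('side','d3')
crop('s3',200,190,130,120,3.2,'a');crop('d3',200,180,120,120,3.2,'b')
a=cv2.imread('pics/a.png');b=cv2.imread('pics/b.png');cv2.imwrite('pics/s3c.png',np.hstack([a[:384],b[:384]]))
E
```

```text
p [ 0.4822 -0.0621  0.1222] yaw -160.16 F [-0.2 -0.1 -3.5] T [-0.03  0.02 -0.03] t 9.0667 open 0.0131
units [-0.505  0.003  0.   ] spin -0.005
```

View pics/s3c.png

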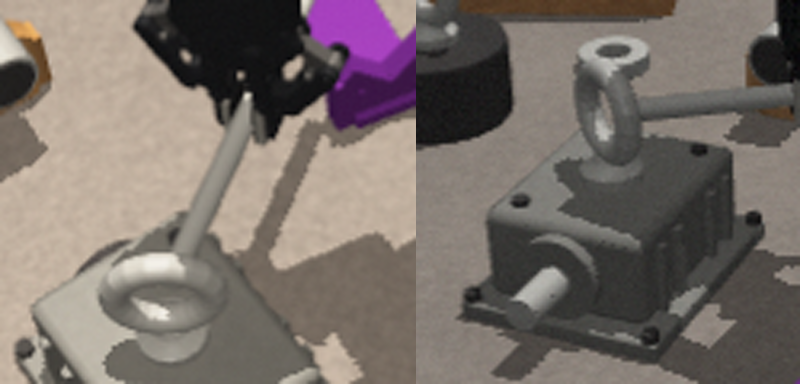

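Call:
{"api": "carry_out", "payload": {
  "rows": [
    [-1,-0.05,0,0,0],
    [-1,-0.15,0,0,0],
    [-1,-0.25,0,0,0],
    [-1,-0.35,0,0,0],
    [-1,-0.45,0,0,0],
    [-1,-0.5,0,0,0],
    [-1,-0.5,0,0,0],
    [-1,-0.5,0,0,0]
  ]
}}

```text
clock: 9.83
tcp_pos: [0.5362, -0.0419, 0.1212]
eef_rot: [-0.172, 0.985, 0.001, -0.003]
force: [1.3, 0.1, -3.1]
opening: 0.0134
```

```bash
cat >> h.py <<'E'
C=np.array([.6095,-.0155])
def arc(dyaw,L=.075,n=6,z=.122,C=C):
    """rows for swinging the bar clockwise: bar dir from current to current-dyaw about C"""
    s=manip.state(); M=R.from_quat(s['eef_rot']).as_matrix(); p=s['tcp_pos']
    y=np.degrees(np.arctan2(M[1,0],M[0,0])); print('yaw',y,'p',p,'F',s['force'].round(1),'T',s['wrist_torque'].round(2),s['clock'])
    for i in range(1,n+1):
        b=np.radians(y-dyaw*i/n); t=np.r_[C+L*np.array([np.cos(b),np.sin(b)]),z]
        v=M.T@(t-p)/.12; print(v.round(3), round(dyaw*i/n/30,3))
E
python3 - <<'E'
from h import *
arc(30)
grab('scene','s4');grab('side','d4')
crop('s4',200,190,130,120,3.2,'a');crop('d4',200,180,120,120,3.2,'b')
a=cv2.imread('pics/a.png');b=cv2.imread('pics/b.png');cv2.imwrite('pics/s4c.png',np.hstack([a[:384],b[:384]]))
E
```

```text
yaw -160.18528677703912 p [ 0.5362134  -0.04194715  0.12118964] F [ 1.3  0.1 -3.1] T [-0.01  0.02 -0.01] 9.8333
[-0.027  0.055 -0.007] 0.167
[-0.034  0.109 -0.007] 0.333
[-0.046  0.162 -0.006] 0.5
[-0.062  0.214 -0.006] 0.667
[-0.083  0.264 -0.006] 0.833
[-0.108  0.313 -0.006] 1.0
```

View pics/s4c.png

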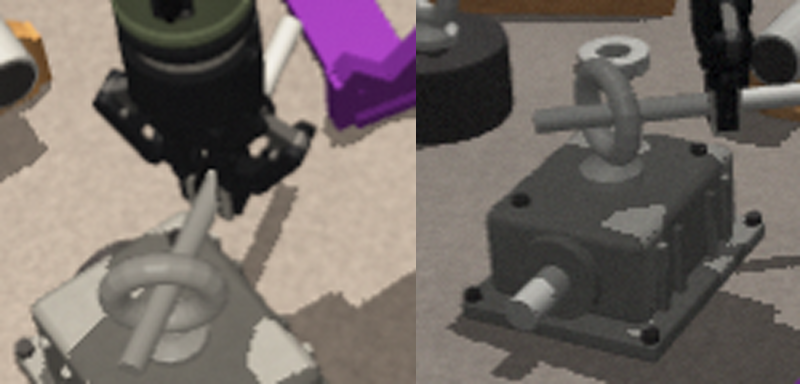

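Call:
{"api": "carry_out", "payload": {
  "rows": [
    [-1,-0.03,0.055,0,0.165],
    [-1,-0.035,0.11,0,0.335],
    [-1,-0.045,0.16,0,0.5],
    [-1,-0.06,0.215,0,0.665],
    [-1,-0.085,0.265,0,0.835],
    [-1,-0.11,0.315,0,1],
    [-1,-0.11,0.315,0,1],
    [-1,-0.11,0.315,0,1]
  ]
}}

```text
clock: 10.6
tcp_pos: [0.5348, -0.0021, 0.1211]
eef_rot: [0.088, 0.996, 0.0, -0.004]
force: [-0.8, -0.2, -3.8]
opening: 0.0135
```

```bash
python3 -c "
from h import *
arc(24,n=6)"
```

```text
yaw 169.9318723021355 p [ 0.53479862 -0.00214442  0.12112164] F [-0.8 -0.2 -3.8] T [ 0.02 -0.01 -0.  ] 10.6
[-0.009  0.043 -0.007] 0.133
[-0.013  0.086 -0.007] 0.267
[-0.021  0.129 -0.007] 0.4
[-0.032  0.172 -0.008] 0.533
[-0.045  0.213 -0.008] 0.667
[-0.061  0.253 -0.008] 0.8
```

Bar now at -10°; the next swing should catch the ring.

Call:
{"api": "carry_out", "payload": {
  "rows": [
    [-1,-0.01,0.045,0,0.135],
    [-1,-0.015,0.085,0,0.265],
    [-1,-0.02,0.13,0,0.4],
    [-1,-0.03,0.17,0,0.535],
    [-1,-0.045,0.215,0,0.665],
    [-1,-0.06,0.255,0,0.8],
    [-1,-0.06,0.255,0,0.8],
    [-1,-0.06,0.255,0,0.8]
  ]
}}

```text
clock: 11.27
tcp_pos: [0.5468, 0.0266, 0.1209]
eef_rot: [0.291, 0.957, -0.0, -0.004]
force: [-1.3, 2.1, -3.2]
opening: 0.0133
```

```bash
python3 -c "
from h import *
arc(24,n=6)
grab('scene','s5');grab('side','d5')
crop('s5',200,190,130,120,3.2,'a');crop('d5',200,180,120,120,3.2,'b')
a=cv2.imread('pics/a.png');b=cv2.imread('pics/b.png');cv2.imwrite('pics/s5c.png',np.hstack([a[:384],b[:384]]))"
```

```text
yaw 146.10796264072775 p [0.54681992 0.02659353 0.12089782] F [-1.3  2.1 -3.2] T [ 0.18 -0.02  0.1 ] 11.2667
[-0.006  0.044 -0.009] 0.133
[-0.01   0.087 -0.01 ] 0.267
[-0.018  0.13  -0.01 ] 0.4
[-0.028  0.172 -0.01 ] 0.533
[-0.042  0.214 -0.01 ] 0.667
[-0.058  0.254 -0.011] 0.8
```

View pics/s5c.png

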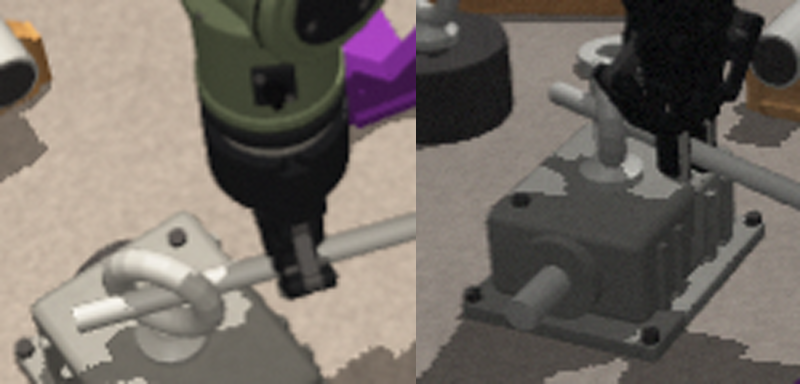

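Call:
{"api": "carry_out", "payload": {
  "rows": [
    [-1,-0.005,0.045,-0.01,0.135],
    [-1,-0.01,0.085,-0.01,0.265],
    [-1,-0.02,0.13,-0.01,0.4],
    [-1,-0.03,0.17,-0.01,0.535],
    [-1,-0.04,0.215,-0.01,0.665],
    [-1,-0.06,0.255,-0.01,0.8],
    [-1,-0.06,0.255,-0.01,0.8],
    [-1,-0.06,0.255,-0.01,0.8]
  ]
}}

```text
clock: 12.03
tcp_pos: [0.57, 0.0476, 0.1218]
eef_rot: [0.483, 0.875, -0.001, -0.004]
force: [0.6, 1.2, -4.8]
opening: 0.0131
```

```bash
python3 -c "
from h import *
arc(7,n=4)
grab('scene','s6');grab('side','d6');grab('wrist','w6')
crop('s6',200,190,130,120,3.2,'a');crop('d6',200,180,120,120,3.2,'b')
a=cv2.imread('pics/a.png');b=cv2.imread('pics/b.png');cv2.imwrite('pics/s6c.png',np.hstack([a[:384],b[:384]]))"
```

```text
yaw 122.1897824368072 p [0.57001648 0.04760262 0.12175951] F [ 0.6  1.2 -4.8] T [ 0.08 -0.04  0.07] 12.0333
[ 0.004  0.017 -0.002] 0.058
[ 0.004  0.036 -0.002] 0.117
[ 0.002  0.055 -0.002] 0.175
[ 0.     0.074 -0.002] 0.233
```

View pics/s6c.png

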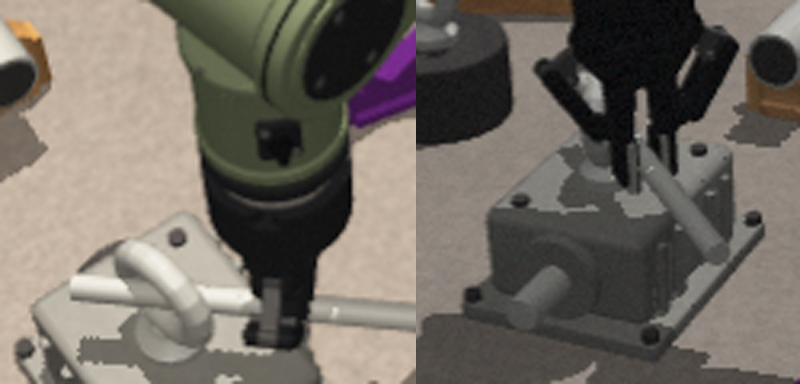

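View pics/w6.png

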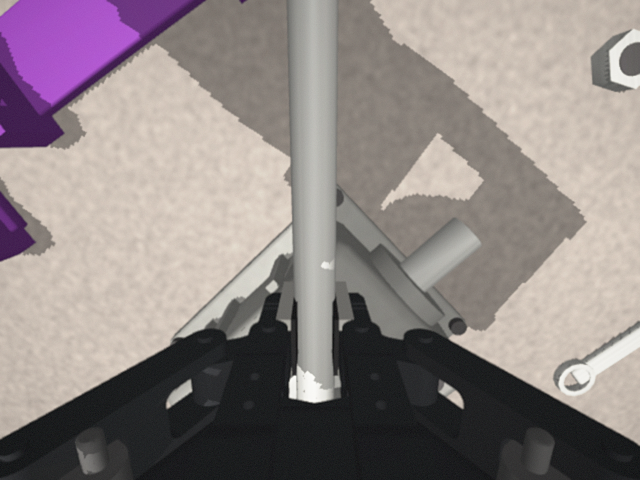

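Call:
{"api": "carry_out", "payload": {
  "rows": [
    [-1,0,0.02,0,0.06],
    [-1,0,0.035,0,0.115],
    [-1,0,0.055,0,0.175],
    [-1,0,0.075,0,0.235],
    [-1,0,0.075,0,0.235],
    [-1,0,0.075,0,0.235],
    [-1,0,0.075,0,0.235],
    [-1,0,0.075,0,0.235]
  ]
}}

```text
clock: 12.85
tcp_pos: [0.5781, 0.0517, 0.1222]
eef_rot: [0.537, 0.844, -0.001, -0.003]
force: [1.0, -0.2, -4.8]
opening: 0.0128
```

```bash
python3 -c "
from h import *
arc(3,n=2)
grab('scene','s7')
crop('s7',215,240,75,75,8,'s7c')"
```

```text
yaw 115.07152746598607 p [0.57813881 0.05169002 0.12224976] F [ 1.  -0.2 -4.8] T [-0.02 -0.19  0.2 ] 12.85
[0.007 0.016 0.002] 0.05
[0.006 0.032 0.002] 0.1
```

View pics/s7c.png

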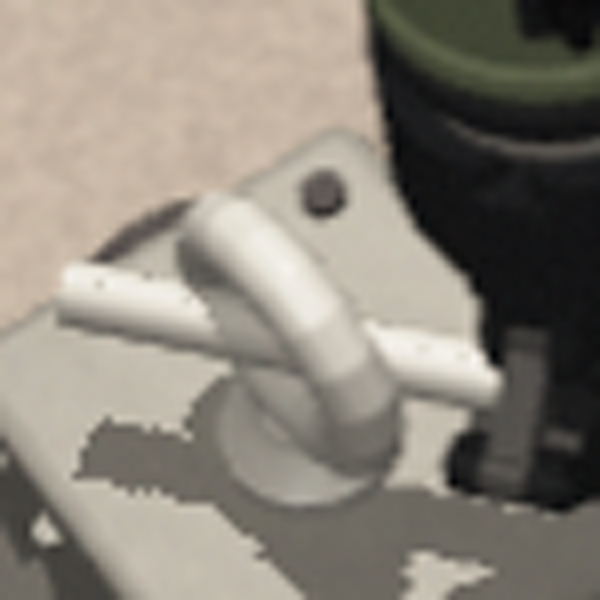

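```bash
python3 - <<'E'
from h import *
q=lambda p:(215+p[0]/8,240+p[1]/8)
b=onplane('s7',[q((62,293)),q((190,318)),q((400,365)),q((490,383))],.13); print(b, [np.degrees(np.arctan2(*(b[i]-b[j])[[1,0]])) for i,j in ((0,3),(0,2),(1,3))])
th=np.linspace(0,2*np.pi,400)
for a in (65,70,73,76,79,82,86):
    r=np.radians(a);P=np.r_[C,.13]+.029*(np.outer(np.cos(th),[np.cos(r),np.sin(r),0])+np.outer(np.sin(th),[0,0,1]))
    u=proj('s7',P); i=np.argmax(np.linalg.norm(u-u.mean(0),axis=1)); D=u-u.mean(0); w,V=np.linalg.eigh(D.T@D); v=V[:,1]; print(a,np.degrees(np.arctan2(v[1],v[0]))%180, (np.sqrt(w*2/400)*8).round(1),((u.mean(0)-[215,240])*8).round(0))
E
```

```text
[[ 0.63409708 -0.06415047  0.13      ]
 [ 0.62020848 -0.03618765  0.13      ]
 [ 0.59898557  0.01009551  0.13      ]
 [ 0.5896134   0.0293135   0.13      ]] [np.float64(-64.54813509531024), np.float64(-64.69016135715545), np.float64(-64.96308382741894)]
65 67.42103748092853 [ 12.4 126.1] [287. 336.]
70 63.02032324737038 [ 17.8 126.1] [287. 335.]
73 60.35443714770999 [ 21.  126.1] [287. 335.]
76 57.665215179816805 [ 24.2 126.1] [287. 335.]
79 54.94930445372525 [ 27.3 126.1] [287. 335.]
82 52.203486677957 [ 30.3 126.1] [288. 335.]
86 48.490632461018926 [ 34.1 126.1] [288. 335.]
```

Call:
{"api": "carry_out", "payload": {
  "rows": [
    [-1,0.005,0.015,0,0.05],
    [-1,0.005,0.035,0,0.11],
    [-1,0.005,0.035,0,0.11],
    [-1,0.005,0.035,0,0.11],
    [-1,0.005,0.035,0,0.11],
    [-1,0.005,0.035,0,0.11],
    [-1,0.005,0.035,0,0.11],
    [-1,0.005,0.035,0,0.11]
  ]
}}

```text
clock: 13.57
tcp_pos: [0.5818, 0.0539, 0.1224]
eef_rot: [0.561, 0.828, -0.001, -0.003]
force: [0.4, -1.4, -3.7]
opening: 0.0131
```

```bash
python3 -c "
from h import *
arc(-25,n=5)
grab('scene','s8')
crop('s8',215,240,75,75,8,'s8c')"
```

```text
yaw 111.77604050903574 p [0.58178156 0.05390728 0.12236118] F [ 0.4 -1.4 -3.7] T [-0.24 -0.25  0.17] 13.5667
[-0.    -0.055  0.003] -0.167
[-0.007 -0.109  0.004] -0.333
[-0.019 -0.162  0.004] -0.5
[-0.036 -0.214  0.004] -0.667
[-0.056 -0.264  0.004] -0.833
```

View pics/s8c.png

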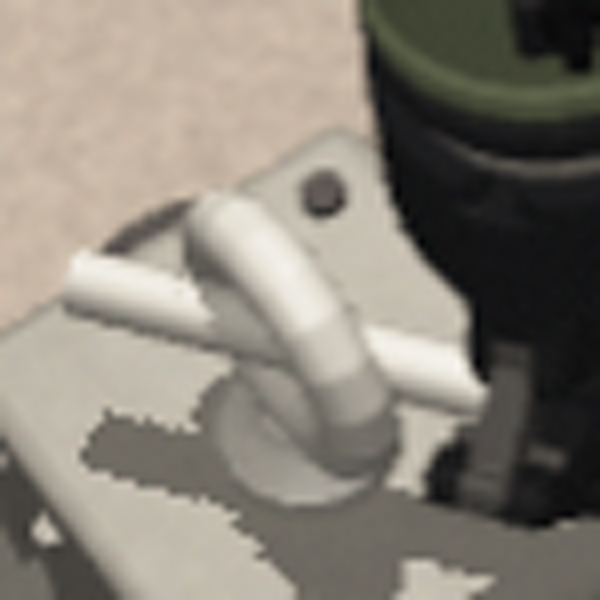

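Call:
{"api": "carry_out", "payload": {
  "rows": [
    [-1,0,-0.055,0,-0.165],
    [-1,-0.005,-0.11,0,-0.335],
    [-1,-0.02,-0.16,0,-0.5],
    [-1,-0.035,-0.215,0,-0.665],
    [-1,-0.055,-0.265,0,-0.835],
    [-1,-0.08,-0.31,0,-1],
    [-1,-0.08,-0.31,0,-1],
    [-1,-0.08,-0.31,0,-1]
  ]
}}

```text
clock: 14.28
tcp_pos: [0.5504, 0.0315, 0.1225]
eef_rot: [0.329, 0.944, -0.0, -0.003]
force: [-0.1, 0.5, -4.4]
opening: 0.0135
```

```bash
python3 -c "
from h import *
s=manip.state();y=np.radians(141.7)
go(C+.205*np.array([np.cos(y),np.sin(y)]),141.7,.122)
grab('scene','s9')
crop('s9',215,240,75,75,8,'s9c')"
```

```text
p [0.5504 0.0315 0.1225] yaw 141.61 F [-0.1  0.5 -4.4] T [-0.    0.03  0.01] t 14.2833 open 0.0135
units [ 1.079 -0.004  0.011] spin -0.003
```

View pics/s9c.png

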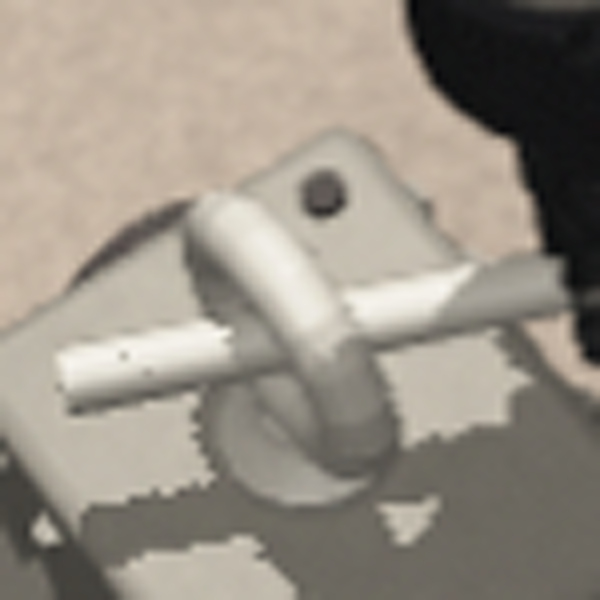

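Call:
{"api": "carry_out", "payload": {
  "rows": [
    [-1,0.1,0,0,0],
    [-1,0.25,0,0,0],
    [-1,0.4,0,0,0],
    [-1,0.55,0,0,0],
    [-1,0.7,0,0,0],
    [-1,0.85,0,0,0],
    [-1,1,0,0,0],
    [-1,1,0,0,0]
  ]
}}

```text
clock: 15.0
tcp_pos: [0.4525, 0.1086, 0.1225]
eef_rot: [0.328, 0.945, -0.0, -0.006]
force: [0.0, 0.2, -3.6]
opening: 0.0132
```

```bash
python3 -c "
from h import *
go([.4685,.3637],75,.157)
grab('scene','s10');grab('side','d10')
crop('s10',195,240,120,120,5,'a');crop('d10',200,180,120,120,5,'b')"
```

```text
p [0.4525 0.1086 0.1225] yaw 141.71 F [ 0.   0.2 -3.6] T [0.   0.02 0.02] t 15.0 open 0.0132
units [ 1.216  1.75  -0.282] spin 2.224
```

View pics/a.png

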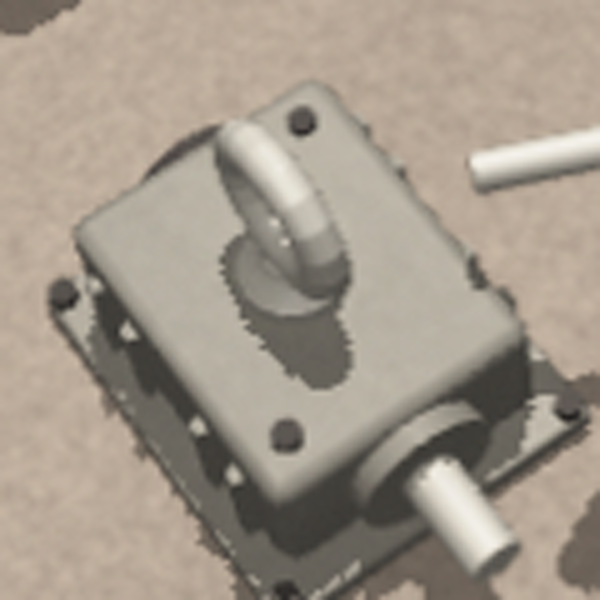

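View pics/b.png

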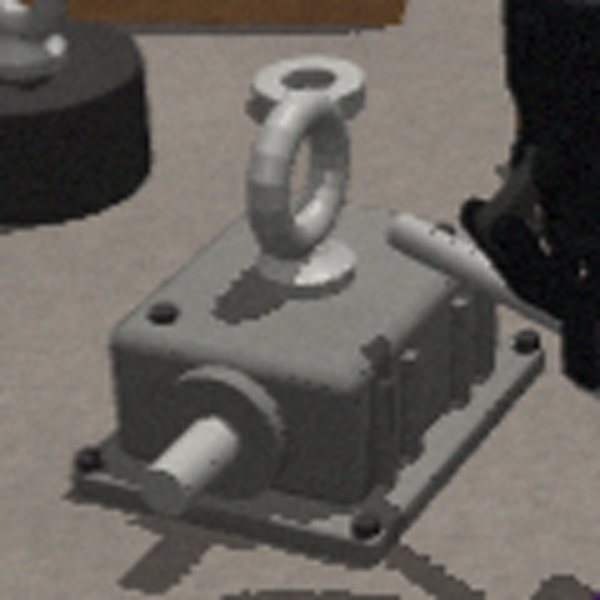

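```bash
python3 - <<'E'
from h import *
th,ph=[x.ravel() for x in np.meshgrid(np.linspace(0,2*np.pi,200),np.linspace(0,2*np.pi,60))]
for a in (70,73,76,79,82):
    r=np.radians(a);e=np.array([np.cos(r),np.sin(r),0]);n=np.array([-np.sin(r),np.cos(r),0]);k=np.array([0,0,1])
    rr=(.029+.009*np.cos(ph))[:,None]; P=np.r_[C,.13]+rr*(np.cos(th)[:,None]*e+np.sin(th)[:,None]*k)+.009*np.sin(ph)[:,None]*n
    u=(proj('s10',P)-[195,240])*5; v=(proj('d10',P)-[200,180])*5
    print(a,'scene x',u[:,0].min().round(),u[:,0].max().round(),np.ptp(u[:,0]).round(),'top y',u[:,1].min().round(),'bottom',u[:,1].max().round(),'side x',v[:,0].min().round(),v[:,0].max().round(),np.ptp(v[:,0]).round(),v[:,1].min().round())
E
```

```text
70 scene x 218.0 341.0 123.0 top y 115.0 bottom 304.0 side x 240.0 358.0 118.0 88.0
73 scene x 215.0 345.0 130.0 top y 116.0 bottom 303.0 side x 243.0 355.0 112.0 87.0
76 scene x 211.0 348.0 137.0 top y 118.0 bottom 301.0 side x 246.0 352.0 106.0 87.0
79 scene x 208.0 352.0 144.0 top y 119.0 bottom 299.0 side x 249.0 349.0 100.0 87.0
82 scene x 205.0 355.0 150.0 top y 121.0 bottom 297.0 side x 252.0 345.0 93.0 87.0
```

Call:
{"api": "carry_out", "payload": {
  "rows": [
    [-1,0.05,0.05,-0.1,0],
    [-1,0.1,0.15,-0.2,0.05],
    [-1,0.2,0.3,-0.3,0.15],
    [-1,0.3,0.45,-0.35,0.3],
    [-1,0.4,0.6,-0.35,0.45],
    [-1,0.5,0.7,-0.35,0.6],
    [-1,0.5,0.75,-0.35,0.75],
    [-1,0.5,0.75,-0.35,0.75]
  ]
}}

```text
clock: 15.77
tcp_pos: [0.4659, 0.2161, 0.1659]
eef_rot: [0.506, 0.862, -0.0, -0.003]
force: [-0.6, -0.5, -3.5]
opening: 0.0131
```

```bash
python3 -c "
from h import *
go([.4685,.3637],75,.157)"
```

```text
p [0.4659 0.2161 0.1659] yaw 119.18 F [-0.6 -0.5 -3.5] T [0.   0.01 0.01] t 15.7667 open 0.0131
units [1.063 0.619 0.077] spin 1.473
```

Call:
{"api": "carry_out", "payload": {
  "rows": [
    [-1,0.1,0.05,0,0.1],
    [-1,0.25,0.15,0,0.25],
    [-1,0.45,0.25,0,0.45],
    [-1,0.65,0.35,0,0.65],
    [-1,0.85,0.5,0,0.85],
    [-1,1,0.6,0,1],
    [-1,1,0.6,0,1],
    [-1,1,0.6,0,1]
  ]
}}

```text
clock: 16.43
tcp_pos: [0.4706, 0.3562, 0.1659]
eef_rot: [0.711, 0.703, -0.001, -0.002]
force: [0.1, 0.2, -3.3]
opening: 0.0128
```

```bash
python3 -c "
from h import *
go([.4685,.3637],75,.06)"
```

```text
p [0.4706 0.3562 0.1659] yaw 89.36 F [ 0.1  0.2 -3.3] T [0.   0.04 0.03] t 16.4333 open 0.0128
units [ 0.061 -0.014  0.883] spin 0.479
```

Call:
{"api": "carry_out", "payload": {
  "rows": [
    [-1,0.03,-0.01,0,0.2],
    [-1,0.06,-0.015,0.1,0.4],
    [-1,0.06,-0.015,0.2,0.48],
    [-1,0.06,-0.015,0.35,0.48],
    [-1,0.06,-0.015,0.5,0.48],
    [-1,0.06,-0.015,0.6,0.48],
    [-1,0.06,-0.015,0.6,0.48],
    [-1,0.06,-0.015,0.6,0.48]
  ]
}}

```text
clock: 17.1
tcp_pos: [0.4682, 0.3624, 0.0931]
eef_rot: [0.794, 0.608, -0.002, -0.002]
force: [0.4, 0.4, -3.1]
opening: 0.0131
```

```bash
python3 -c "
from h import *
go([.4685,.3637],75,.0375)
grab('wrist','w11');grab('side','d11');crop('d11',220,290,150,140,4,'d11c')
print(onplane('w11',[(176,52),(453,52)],.062))"
```

```text
p [0.4682 0.3624 0.0931] yaw 74.94 F [ 0.4  0.4 -3.1] T [-0.03 -0.04  0.  ] t 17.1 open 0.0131
units [0.012 0.002 0.464] spin -0.002
[[0.43775722 0.48040008 0.062     ]
 [0.5518688  0.44963085 0.062     ]]
```

View pics/w11.png

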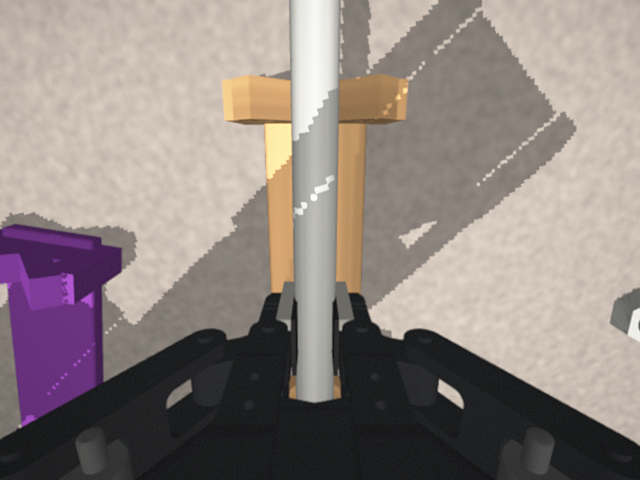

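View pics/d11c.png

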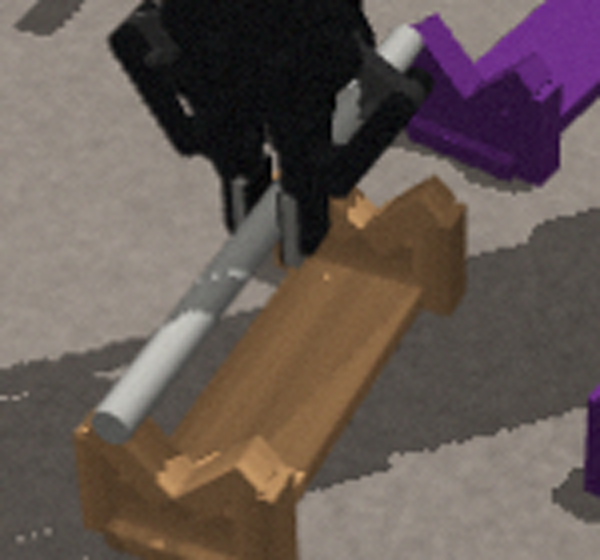

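Call:
{"api": "carry_out", "payload": {
  "rows": [
    [-1,0.01,0,0.08,0],
    [-1,0.01,0,0.16,0],
    [-1,0.01,0,0.24,0],
    [-1,0.01,0,0.32,0],
    [-1,0.01,0,0.4,0],
    [-1,0.01,0,0.46,0],
    [-1,0.01,0,0.465,0],
    [-1,0.01,0,0.465,0]
  ]
}}

```text
clock: 17.87
tcp_pos: [0.4695, 0.3647, 0.0385]
eef_rot: [0.794, 0.608, -0.001, -0.002]
force: [0.3, -0.9, -3.5]
opening: 0.0129
```

```bash
python3 -c "
from h import *
go([.4685,.3637],75,.0375)
grab('side','d12');crop('d12',225,310,130,130,4.5,'d12c')"
```

```text
p [0.4695 0.3647 0.0385] yaw 74.95 F [ 0.3 -0.9 -3.5] T [-0.01  0.03  0.05] t 17.8667 open 0.0129
units [-0.01  -0.005  0.008] spin -0.002
```

View pics/d12c.png

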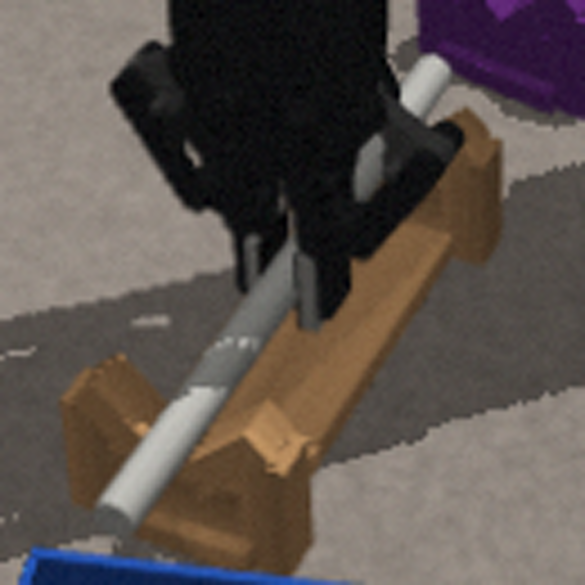

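Call:
{"api": "carry_out", "payload": {
  "rows": [
    [-1,-0.01,0,0.01,0],
    [-1,-0.01,0,0.01,0],
    [-0.6,-0.01,0,0.01,0],
    [-0.2,-0.01,0,0.01,0],
    [0.3,-0.01,0,0.01,0],
    [1,-0.01,0,0.01,0],
    [1,-0.01,0,0.01,0],
    [1,-0.01,0,0.01,0]
  ]
}}

```text
clock: 18.58
tcp_pos: [0.4698, 0.3639, 0.0382]
eef_rot: [0.794, 0.608, -0.0, -0.002]
force: [0.4, -0.1, -0.2]
opening: 0.0761
```

Call:
{"api": "carry_out", "payload": {
  "rows": [
    [1,0,0,0,0],
    [1,0,0,0,0],
    [1,0,0,-0.1,0],
    [1,0,0,-0.25,0],
    [1,0,0,-0.45,0],
    [1,0,0,-0.65,0],
    [1,0,0,-0.85,0],
    [1,0,0,-1,0]
  ]
}}

```text
clock: 19.25
tcp_pos: [0.4709, 0.3641, 0.1616]
eef_rot: [0.794, 0.608, 0.002, -0.001]
force: [-0.9, -0.8, 0.5]
opening: 0.0853
```

Call:
{"api": "carry_out", "payload": {
  "rows": [
    [1,0,0,-0.1,0],
    [1,0,0,-0.25,0],
    [1,0,0,-0.45,0],
    [1,0,0,-0.65,0],
    [1,0,0,-0.7,0],
    [1,0,0,-0.7,0],
    [1,0,0,-0.7,0],
    [1,0,0,-0.7,0]
  ]
}}

```text
clock: 19.92
tcp_pos: [0.4698, 0.3631, 0.2437]
eef_rot: [0.794, 0.608, 0.0, -0.002]
force: [0.6, -0.4, 0.0]
opening: 0.0853
```

```bash
python3 -c "
from h import *
go([.4685,.3637],75,.0375)
grab('wrist','w13');grab('side','d13');grab('scene','s13');crop('d13',225,310,130,130,4.5,'d13c');crop('s13',190,240,320,190,2.4,'s13c')"
```

```text
p [0.4698 0.3631 0.2437] yaw 74.95 F [ 0.6 -0.4  0. ] T [-0.    0.01 -0.02] t 19.9167 open 0.0853
units [-0.002 -0.007  1.718] spin -0.002
```

View pics/w13.png

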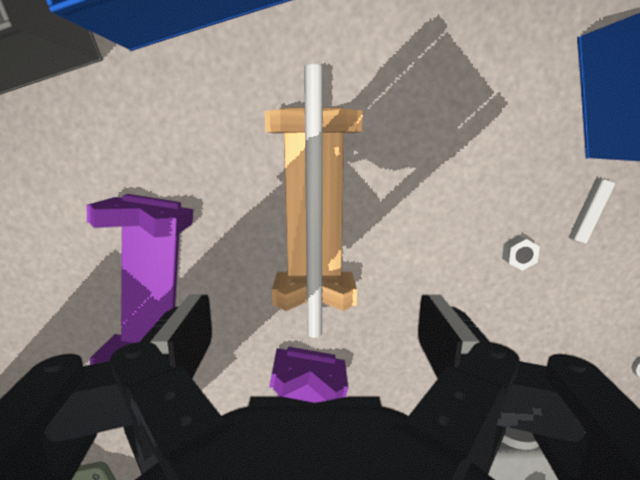

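View pics/d13c.png

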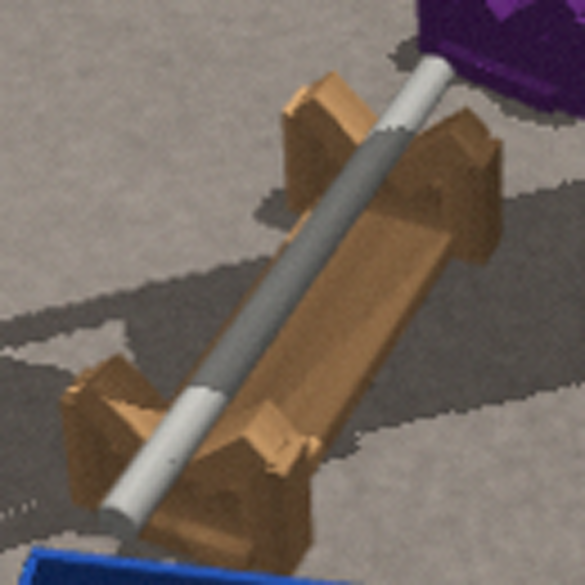

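View pics/s13c.png

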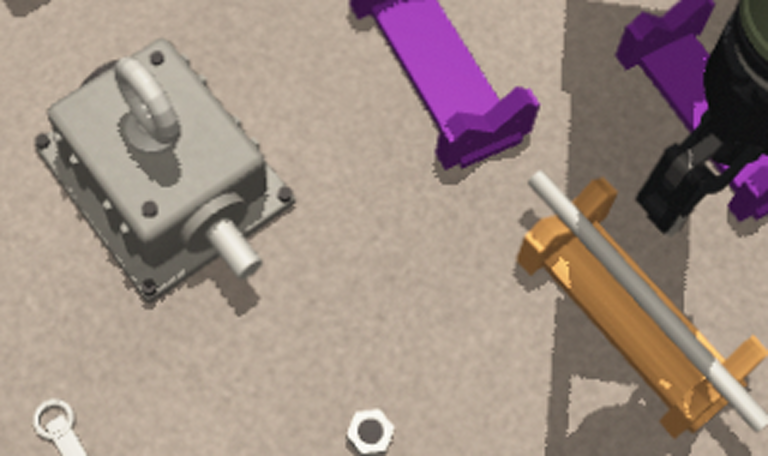

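```bash
python3 - <<'E'
from h import *
u=np.array([.2588,.9659])
for f,ends,up in (('w1',[(315,56),(316,332)],[(315,101),(315,303)]),('w13',[(314,65),(315,337)],[(314,109),(314,308)])):
    b=onplane(f,ends,.045)[:,:2]@u; print(f,'ends',b,b.mean())
b=onplane('d13',[(225+440/4.5,310+68/4.5),(225+120/4.5,310+517/4.5)],.045)[:,:2]; print(b,b.mean(0),(b@u).mean(),'target', np.array([.4685,.3637])@u)
E
```

```text
w1 ends [0.60544401 0.34039333] 0.47291867372551055
w13 ends [0.60553724 0.33959791] 0.47256757677306144
[[0.43445517 0.23769025]
 [0.50194877 0.48768846]] [0.46820197 0.36268936] 0.47149231880517717 target 0.47254563000000005
```

The bar is back within about 1 mm of where it started, and the ring is in line with the shaft. I'm handing in.

```bash
python3 -c "
from h import *
print(sign_off())"
```

```text
the job is handed in; nothing more can be done
None
```

The job is done and handed in after about 20 s of the 72 s allowed. I took the thin bar from its wooden rest and slid it through the loop of the gear unit's eye. I swung it clockwise until the eye followed about 56° into line, then swung it back 30° into the slack and drew it out. Then I laid the bar back in its rest.

**Eye:** the ring measured about 76° from world x in the side view and about 74.5° in the scene view. The shaft lies at about 76°, so the two views differ by about 1.5°. The eye did not visibly move while the bar was swung back and drawn out.

**Bar:** it lies level in both V-notches, within about 1 mm of its starting position along the rest. My measurements put that start about 1 mm from the middle of the rest along its length. An early corner reading put the rest's middle 6 mm off across. I did not follow it, because the V-notches fix the bar that way and the close-up confirmed it was centred.

**Forces:** the force readings at the end of each move stayed under about 6 N. The gripper is open and clear, well above the rest, and nothing else in view was moved.

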